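# Lay out a liquid line in flow order

## Task

Lay out the liquid line on its mounting panel in flow order from the receiver to the expansion valve: the filter drier centred on the pad next to the receiver with its arrow pointing downstream (away from the receiver), the sight glass on the middle pad, and the solenoid valve body on the pad next to the expansion valve, each upright with its pipe ends in line with the row. The coil goes over the solenoid valve's stem, fully down. Do not disturb the wrench, the jar or the gauge.

Things in the scene. Friction and masses are not known exactly. Their poses are not given: they have to be found in the camera images.
- panel: fixed flat aluminium mounting panel lying on the bench, 130 (x) x 580 (y) x 12 mm high; origin at the centre of its underside, y along the row, z up. Three black rubber pads 60 x 60 mm are fixed on it with centres at panel y = -120, 0 and +120 mm, x = 0; the tops of the pads are 17 mm above the origin.
- receiver: fixed liquid receiver: upright black round vessel with a yellow band, 66 mm diameter, 129 mm tall, on a dark foot plate 90 mm (x) x 30 mm, brass pipe ends on both sides; stands on the panel at one end of the row, at panel y = +245 or -245 mm (either end). Origin at the centre of its underside (on the panel's top). The refrigerant flows from here.
- expansion: fixed thermostatic expansion valve: brass body with a round steel dome of 52 mm diameter on top, 72 mm tall, brass pipe ends on both sides (80 mm over them) and a little coil of copper capillary at its +x side; stands on the panel at the other end of the row from the receiver, 245 mm from the panel's middle. Origin at the centre of its underside (on the panel's top). The refrigerant flows to here.
- drier: Filter drier: Green steel cylinder, 42 mm diameter, 78 mm long (112 mm over its brass pipe ends), clamped on a steel foot 36 (x) x 40 mm, 48 mm tall in all, with a large white arrow along its top. Origin at the centre of the foot's underside; x along the cylinder in the arrow's direction, z up; the cylinder's axis is 27 mm above the origin. 0.25 kg or so. Grip it across the cylinder.
- sight_glass: Sight glass: Brass block 34 (x) x 32 (y) x 30 mm with a steel ring of 32 mm diameter and white round window on top (36 mm tall in all) and a pipe end along +x and -x (76 mm over them, axis 18 mm up). Origin at the centre of the underside, z up. It works either way round. 0.2 kg or so.
- valve: Solenoid valve body without its coil: Brass block 46 (x) x 34 (y) x 30 mm with a pipe end along +x and -x (86 mm over them, axis 18 mm up); on top a round collar of 29 mm diameter up to 38 mm and a steel stem of 12 mm diameter with tapered tip up to 74 mm. Origin at the centre of the underside, below the stem, z up. A bi-flow valve: it works either way round. 0.32 kg or so.
- coil: Solenoid coil: blue block 40 (x) x 34 (y) x 30 mm high with an upright 18 mm through hole in its middle; a grey plug box 22 mm wide on its +x face (to x = 41 mm, cable gland to 51). Origin under the blue block on the hole's axis, z up. Fully down it rests on the valve's collar, origin 38 mm above the valve's, turned any way. About 0.16 kg. Grip it across its y sides.
- wrench: bystander: steel wrench 190 mm long lying on the bench beyond the panel; to be left alone. Origin near its middle, x along it.
- jar: bystander: jar of sealant with red cap, 60 mm diameter, 75 mm tall, to the robot's left; to be left alone. Origin at the centre of its underside.
- gauge: bystander: round blue pressure gauge lying face up, 72 mm diameter, 30 mm thick with a brass stem, to the robot's right; to be left alone. Origin at the centre of its underside.
Not all that is in view belongs to the job. Leave any red look-alike of the valve alone. What is shaped like the sight_glass but red is not meant.

How it is judged:
By the outcome, as a careful person would: the job done as asked, in the order asked, and still so for the second after the job is handed in, with the robot touching nothing.
It also fails if it takes over 112 s, if anything falls off the work surface, if the arm or the gripper's body presses on something with over 40 N, if the wrist force passes 120 N, or if a joint passes its speed limit or range.

## Robot

A 6-joint arm with a two-finger parallel gripper is mounted at the origin on the work surface. World frame = base frame: x ahead of the robot, y to its left, z up, the work surface at z = 0. Lengths are in m, angles in rad, forces in N, time in s.
With the tool pointing down it reaches from about 0.3 to 0.875 m from the base axis. Payload 6.4 kg.
Tool frame: the origin (TCP) lies midway between the tips of the shut fingers; the grasp point (between the pads) lies 19 mm behind it; z points along the fingers, y is the line along which they close (so a half turn about z gives the same grasp; the last joint's range is limited). The gripper opens to 85 mm and grips with 20 to 120 N. Pads are 22 mm wide; open, the fingers measure 114 mm over their backs; the gripper's body (76 mm by 85 mm) begins 54 mm behind the grasp point. The pads swing forward as they close: fully open they stand 13 mm farther back than shut.
Start: joints at [1.054, 0.181, 1.607, -0, 1.354, -0.206], TCP at [0.176, 0.547, 0.231] pointing down, gripper open.
Joint ranges: [-2.99, 2.99], [-0.89, 2.07], [0.3, 2.58], [-1.14, 4.28], [0, 2.63], [-3.12, 3.12]. Speed limits (rad/s): [2.57, 2.57, 3.01, 3.14, 3.14, 3.14].

## Interface

Orientations are given as a unit quaternion [w, x, y, z].
In Python, from bench import ctrl gives the robot as it stands. The module is installed in compiled form; this text tells all that it offers.
- The arm moves only by the tool move_arm, never from a script. Its argument "plan" is one flat list of numbers, 6 for each row, row after row: the shift along the world's x, y, z in units of 50 mm (1.0 is 50 mm), then the turn, a rotation vector about the world's x, y, z in rad. A call has 1 to 10 rows; each row is the pose to reach, as a shift and turn from the pose commanded when the call began; what a row does not reach only later rows make up. A row lasts 1/8 s, in which the tool goes at most 62.5 mm and 10.7 degrees, less where a joint would pass 70% of its speed; a pose out of reach is approached as far as the arm can. A call with a gripper value outside its range is refused whole. "grip" is the finger opening in mm, from 0 to 85.4, set as the call begins (left out, the last holds). The fingers move at their own pace and stop on an object; the grip force is fixed at half the most. Time passes only in rows, so rows that repeat a pose let the fingers close. It gives the time, the measured TCP pose, the force, the opening and the grip force at its end, in the units of the state.
- ctrl.get_obs(): the state, without advancing time (a new reading comes with each control period).
- ctrl.camera(name): name is "scene" or "top" or "wrist"; returns a dict with "pixels" (480x640x3 uint8, red, green, blue), "fx", "fy", "cx", "cy" (pixels), "origin" and "attitude" of the camera in the world. Camera axes: x right, y down, z forward; pixel columns grow to the right and rows downward; lengths in m; the calibration is good to about 2 mm. A picture is of the moment at which its call begins. There is no depth.
- ctrl.hand_in(): hands the job in; it is judged then, once.
The state is a dict: "time_s": time; "q": joint angles; "dq": joint speeds; "joint_efforts": joint torques, N m; "eef_pos": TCP position; "eef_rot": TCP orientation; "wrist_force": force on the tool from outside, world axes, zero at the start; "torque": the same for the moment, N m; "opening": opening from 0.0 (shut) to 1.0 (fully open); "grasp_force": force on a finger pad.
Only numpy, scipy, OpenCV 4.12 (cv2) and the standard library are available. Lean on these libraries where they do the work, as an engineer would, in place of code of your own. Each camera call takes 0.05 s, during which the arm holds its last target. There are 200 camera calls.

## Working session

There is one attempt and no reset: what is moved stays moved. The work goes in short steps, Python scripts to look and compute and a tool call to move; the robot and the scene stay as the last step left them, time stands still between calls to the robot, and variables do not carry over. Pictures are saved under pics/ and viewed, at most 14 in all, crops included, and the job is handed in when it is done.

Besides the shell and the picture viewer there is one more tool, called after "Request:" by a JSON object that holds its "name" and its "arguments". move_arm: Moves the arm, as the interface text tells. Its arguments: {"type":"object","properties":{"plan":{"type":"array"},"grip":{"type":"number"}},"required":["plan"]}

```bash
mkdir -p pics && cat > h.py <<'E'
import numpy as np, cv2, json
from scipy.spatial.transform import Rotation as R
from bench import ctrl
def snap(cam,name):
    d=ctrl.camera(cam); cv2.imwrite(f'pics/{name}.png',d['pixels'][:,:,::-1])
    c={k:np.array(d[k]).tolist() for k in d if k!='pixels'}
    json.dump(c,open(f'pics/{name}.json','w')); return d
def att(a):
    a=np.array(a); return a if a.shape==(3,3) else R.from_quat([a[1],a[2],a[3],a[0]]).as_matrix()
def ray(name,u,v,z):
    c=json.load(open(f'pics/{name}.json'))
    d=att(c['attitude'])@np.array([(u-c['cx'])/c['fx'],(v-c['cy'])/c['fy'],1]); o=np.array(c['origin'])
    return (o+d*(z-o[2])/d[2]).round(4)
def proj(name,p):
    c=json.load(open(f'pics/{name}.json'))
    q=att(c['attitude']).T@(np.array(p)-c['origin']); return [c['cx']+c['fx']*q[0]/q[2],c['cy']+c['fy']*q[1]/q[2]]
E
python3 - <<'E'
from h import *
for c in ['top','scene']:
    d=snap(c,c+'0'); print({k:np.array(d[k]).round(3).tolist() for k in d if k!='pixels'})
print(ctrl.get_obs())
E
```

```text
{'fx': 438.697, 'fy': 438.697, 'cx': 323.136, 'cy': 241.38, 'origin': [0.408, -0.004, 1.037], 'attitude': [0.043, -0.697, 0.714, -0.047]}
{'fx': 456.222, 'fy': 456.222, 'cx': 320.966, 'cy': 236.815, 'origin': [1.236, -0.637, 0.697], 'attitude': [-0.428, 0.803, 0.368, -0.194]}
{'time_s': 0.1, 'q': array([ 1.05364825e+00,  1.81484461e-01,  1.60788051e+00, -2.59133513e-05,
        1.35380018e+00, -2.06279513e-01]), 'dq': array([ 3.57680785e-05, -2.76550040e-03, -3.47832650e-03,  5.80722917e-04,
        1.30501026e-04, -6.39774485e-04]), 'joint_efforts': array([ 1.29291429e-04, -4.45885527e+01, -3.52235734e+01, -3.29239192e-04,
        4.23478283e-03,  5.34603828e-05]), 'eef_pos': array([0.17561897, 0.54701446, 0.23047757]), 'eef_rot': array([-2.66404706e-04,  1.54806346e-01,  9.87944521e-01, -7.39851026e-04]), 'wrist_force': array([-0.08560579,  0.58469233,  0.28769912]), 'torque': array([-0.02611208,  0.01200231, -0.00331439]), 'grasp_force': 0.0, 'opening': 0.9992397231590401}
```

View pics/top0.png

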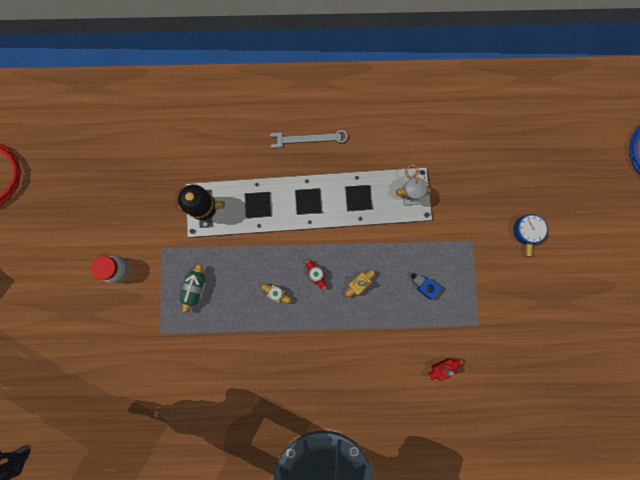

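View pics/scene0.png

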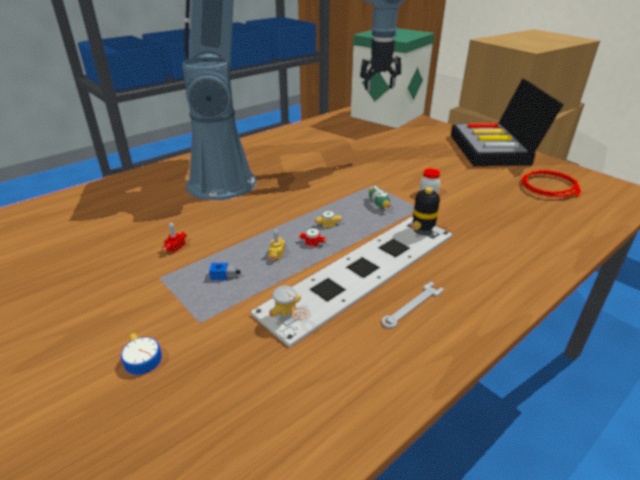

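The top view shows the receiver at the +y end (px 200,200) and the expansion valve at the −y end (415,188). The pads are at (258,205), (309,201) and (358,198). On the mat are the drier (192,288), sight glass (276,293), valve (360,283) and coil (428,287). The red look-alikes are at (316,274) and (446,369). Next I'll enlarge the parts and measure the pads.

```bash
python3 - <<'E'
from h import *
im=cv2.imread('pics/top0.png')
a=[cv2.resize(im[255:315,x:x+160],None,fx=5,fy=5,interpolation=cv2.INTER_CUBIC) for x in (170,300)]
cv2.imwrite('pics/crop1.png',np.vstack(a))
g=im.max(2)
m=((g<60).astype(np.uint8)); m[:180]=0;m[225:]=0;m[:,:235]=0;m[:,380:]=0
n,l,s,c=cv2.connectedComponentsWithStats(m)
P=[]
for i in range(1,n):
    if s[i,4]>200:
        p=ray('top0',*c[i],0.017);P.append(p);print(s[i],c[i],p)
P=np.array(P); d=P[-1]-P[0]; print(np.linalg.norm(d),np.degrees(np.arctan2(d[1],d[0])))
E
```

```text
[346 185  26  26 573] [358.30017452 197.53752182] [ 0.6418 -0.0987  0.017 ]
[296 189  26  25 576] [308.02777778 200.97569444] [0.6363 0.0208 0.017 ]
[245 192  26  26 593] [257.44350759 204.54806071] [0.6305 0.1407 0.017 ]
0.23966653917474587 92.70243159445586
```

View pics/crop1.png

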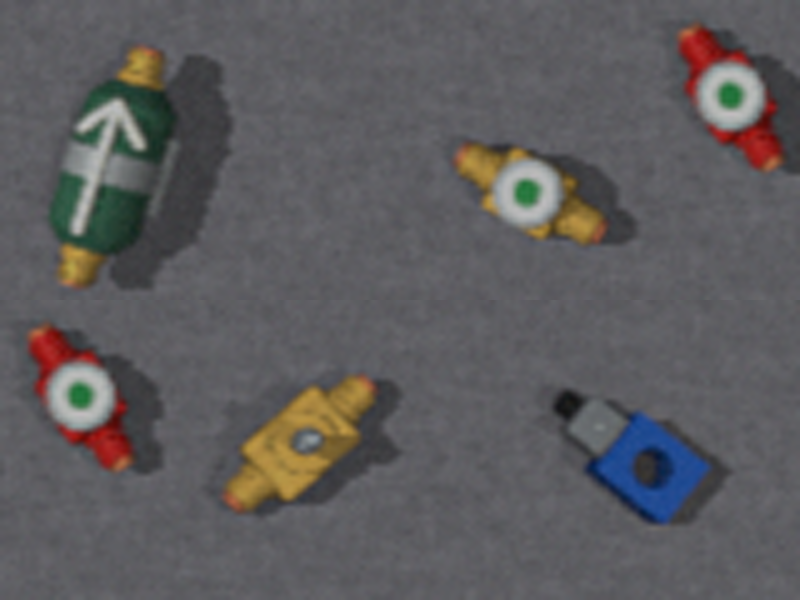

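The enlarged crop gives the drier's pipe tips at (146,50) and (76,285), with the arrow pointing up. The sight glass tips are (461,158) and (600,232), the valve tips (368,385) and (233,502), and the coil hole is (655,467) with its plug tip at (562,402).

```bash
cat >> h.py <<'E'
def yawdiff(a,b): # smallest a-b mod 180 deg
    return (a-b+90)%180-90
def tool():
    o=ctrl.get_obs(); q=o['eef_rot']; M=R.from_quat([q[1],q[2],q[3],q[0]]).as_matrix()
    return o['eef_pos'], np.degrees(np.arctan2(M[1,1],M[0,1])), M
E
python3 - <<'E'
from h import *
def cp(X,Y,z):
    x0=170
    if Y>=300: x0=300;Y-=300
    return ray('top0',x0+(X+.5)/5-.5,255+(Y+.5)/5-.5,z)
def pr(n,a,b,z):
    A=cp(*a,z);B=cp(*b,z);d=B-A
    print(n,(A+B)/2,'len',np.linalg.norm(d),'ang',np.degrees(np.arctan2(d[1],d[0])))
pr('drier',(76,285),(146,50),.027)
pr('sight',(461,158),(600,232),.018); print(cp(527,193,.036))
pr('valve',(368,385),(233,502),.018); print(cp(310,440,.074))
pr('coil hole->plug',(655,467),(562,402),.030);print(cp(655,467,.03))
for e in [((590,470),(640,412)),((664,522),(712,466)),((640,412),(712,466)),((590,470),(664,522))]: pr('edge',*e,.03)
p,y,M=tool(); print(p,y)
d=snap('wrist','w0'); print(M.T@(np.array(d['origin'])-p), M.T@att(d['attitude']))
print(d['fx'])
print(ray('top0',197,200,.141),ray('top0',415,188,.084))
E
```

```text
drier [0.43755 0.29015 0.027  ] len 0.11039682966462395 ang -16.038072830632323
sight [0.4201 0.0998 0.018 ] len 0.07278818585457397 ang -119.10047741154347
[0.4208 0.0995 0.036 ]
valve [ 0.439  -0.0949  0.018 ] len 0.08302481556739526 ang 129.13402885827347
[ 0.4386 -0.094   0.074 ]
coil hole->plug [ 0.43915 -0.23485  0.03   ] len 0.05130009746579438 ang 53.24178989205396
[ 0.4238 -0.2554  0.03  ]
edge [ 0.43615 -0.2377   0.03   ] len 0.035583282591689025 ang -43.29188456483826
edge [ 0.41125 -0.2698   0.03   ] len 0.03416972344049628 ang -43.22119968432609
edge [ 0.4364 -0.2657  0.03  ] len 0.04054281687302939 ang -128.792232778338
edge [ 0.411  -0.2418  0.03  ] len 0.0407200196463607 ang -126.81361497287361
[0.17561897 0.54701446 0.23047757] 72.18887730266452
[ 0.0793042   0.00048711 -0.1426684 ] [[-8.97176597e-04 -9.50490647e-01 -3.10751870e-01]
 [ 9.99998834e-01 -4.68717853e-04 -1.45345421e-03]
 [ 1.23583969e-03 -3.10752812e-01  9.50489959e-01]]
389.1822559701369
[0.6161 0.2486 0.141 ] [ 0.6451 -0.2195  0.084 ]
```

Request:
{"name": "move_arm", "arguments": {"plan": [5.24,-5.14,-1.4,0,0,0.03,5.24,-5.14,-1.4,0,0,0.03,5.24,-5.14,-1.4,0,0,0.03,5.24,-5.14,-1.4,0,0,0.03,5.24,-5.14,-1.4,0,0,0.03,5.24,-5.14,-1.4,0,0,0.03,5.24,-5.14,-1.4,0,0,0.03,5.24,-5.14,-1.4,0,0,0.03,5.24,-5.14,-1.4,0,0,0.03], "grip": 70}}

```text
time_s: 1.27
eef_pos: [0.4369, 0.2916, 0.1615]
eef_rot: [-0.0, 0.139, 0.99, 0.0]
wrist_force: [0.3, 0.6, -0.1]
opening: 0.818
grasp_force: 0.0
```

```bash
python3 - <<'E'
from h import *
p,y,M=tool(); print(p,y,M[:,2],ctrl.get_obs()['q'])
snap('wrist','w1')
E
```

```text
[0.43691102 0.2915722  0.1614781 ] 74.01879507655521 [-4.21456710e-05  2.87561932e-04 -9.99999958e-01] [ 3.62107481e-01  1.45583891e-01  1.79704341e+00  3.04671165e-04
  1.19890291e+00 -9.29874920e-01]
```

View pics/w1.png

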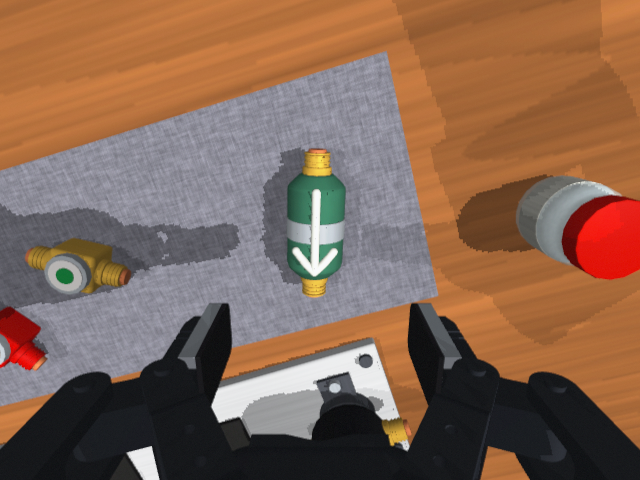

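The wrist view shows the drier almost aligned, with tips at (317,150) and (314,296) and the arrow toward +x. The sight glass tips are at (33,256) and (125,278).

```bash
python3 - <<'E'
from h import *
def pr(n,a,b,z,im='w1'):
    A=ray(im,*a,z);B=ray(im,*b,z);d=B-A
    print(n,(A+B)/2,'len',np.linalg.norm(d),'ang',np.degrees(np.arctan2(d[1],d[0])))
pr('drier',(317,150),(314,296),.027)
pr('cyl',(287,228),(346,228),.027)
pr('sight',(33,256),(125,278),.018); print(ray('w1',66,275,.036))
E
```

```text
drier [0.43995 0.28775 0.027  ] len 0.11284936862915983 ang -17.37522622416034
cyl [0.44065 0.2884  0.027  ] len 0.0439004555785017 ang 74.00082209405353
sight [0.42235 0.0976  0.018  ] len 0.07201284607623837 ang 58.804278016628274
[0.4215 0.0986 0.036 ]
```

Request:
{"name": "move_arm", "arguments": {"plan": [0.04,-0.05,-0.8,0,0,-0.014,0.04,-0.05,-1.7,0,0,-0.014,0.04,-0.05,-2.4,0,0,-0.014,0.04,-0.05,-2.8,0,0,-0.014,0.04,-0.05,-3.08,0,0,-0.014,0.04,-0.05,-3.08,0,0,-0.014,0.04,-0.05,-3.08,0,0,-0.014]}}

```text
time_s: 2.2
eef_pos: [0.4405, 0.2886, 0.0083]
eef_rot: [0.001, 0.147, 0.989, 0.0]
wrist_force: [0.5, 0.1, -0.2]
opening: 0.82
grasp_force: 0.0
```

Request:
{"name": "move_arm", "arguments": {"plan": [0,0,0,0,0,0,0,0,0,0,0,0,0,0,0,0,0,0,0,0,0,0,0,0,0,0,0,0,0,0,0,0,0,0,0,0], "grip": 20}}

```text
time_s: 2.95
eef_pos: [0.4406, 0.2883, 0.0085]
eef_rot: [0.001, 0.147, 0.989, 0.0]
wrist_force: [-0.6, 0.1, 7.0]
opening: 0.477
grasp_force: 60.2
```

Request:
{"name": "move_arm", "arguments": {"plan": [0,0,0.8,0,0,0,0,-1,1.8,0,0,-0.18,0,-2.1,2.4,0,0,-0.36,0.4,-2.95,2.4,0,0,-0.54,1.2,-2.95,2.4,0,0,-0.72,2.2,-2.95,2.4,0,0,-0.9,3.2,-2.95,2.4,0,0,-1.08,3.8,-2.95,2.4,0,0,-1.229,3.8,-2.95,2.4,0,0,-1.229,3.8,-2.95,2.4,0,0,-1.229]}}

```text
time_s: 4.2
eef_pos: [0.6287, 0.1405, 0.1267]
eef_rot: [-0.001, 0.69, 0.724, -0.001]
wrist_force: [-0.7, 0.3, -1.5]
opening: 0.471
grasp_force: 62.0
```

```bash
python3 - <<'E'
from h import *
p,y,M=tool(); o=ctrl.get_obs(); print(p,y,M[:,2],o['q'],o['wrist_force'],o['opening'])
snap('wrist','w2')
E
```

```text
[0.62870415 0.14048944 0.12666744] 2.776368608951882 [-1.88769306e-03  8.73845938e-06 -9.99998218e-01] [ 3.59140294e-02  4.35391120e-01  1.50403800e+00  8.19635861e-05
  1.20404969e+00 -1.25721124e-02] [-0.7436337   0.27142356 -1.52858083] 0.47069662259856476
```

View pics/w2.png

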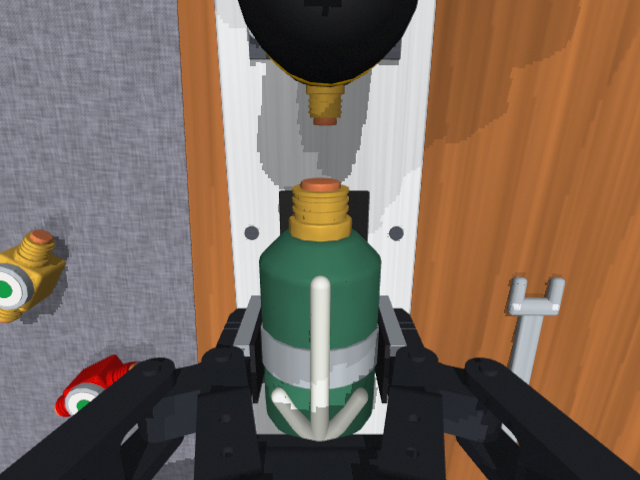

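The held drier's arrow points away from the receiver (at the top of the view). The pad's upstream corners are at (279,190) and (369,190), and the drier's upstream pipe tip is at (321,184).

```bash
python3 - <<'E'
from h import *
A=ray('w2',279,190.5,.017);B=ray('w2',369,190.5,.017);print(A,B,np.linalg.norm(A-B))
d=(B-A)/np.linalg.norm(B-A); print('edge ang',np.degrees(np.arctan2(d[1],d[0])))
n=np.array([d[1],-d[0],0]); print('pad c',(A+B)/2+.03*n, (A+B)/2-.03*n)
t=ray('w2',321,184,.0185+.1267);print('tip',t,'centre',t+.056*np.array([.047,-.9989,0]))
# panel edges
for v in (120,280):
  for u in ((217,436) if v==120 else (236,413)): print(ray('w2',u,v,.012))
E
```

```text
[0.6011 0.1684 0.017 ] [0.6601 0.1713 0.017 ] 0.059071228191057666
edge ang 2.813968531662568
pad c [0.6320728  0.13988617 0.017     ] [0.6291272  0.19981383 0.017     ]
tip [0.6271 0.1977 0.1452] centre [0.629732  0.1417616 0.1452   ]
[0.5606 0.2108 0.012 ]
[0.6992 0.2174 0.012 ]
[0.5705 0.1003 0.012 ]
[0.6982 0.1066 0.012 ]
```

Request:
{"name": "move_arm", "arguments": {"plan": [0.05,-0.03,-0.5,0,0,0,0.05,-0.03,-1.1,0,0,0,0.05,-0.03,-1.6,0,0,0,0.05,-0.03,-1.9,0,0,0,0.05,-0.03,-1.96,0,0,0,0.05,-0.03,-1.98,0,0,0,0.05,-0.03,-1.98,0,0,0]}}

```text
time_s: 5.12
eef_pos: [0.6332, 0.139, 0.0295]
eef_rot: [0.001, 0.69, 0.724, 0.001]
wrist_force: [-0.3, 0.1, -1.8]
opening: 0.47
grasp_force: 62.0
```

Request:
{"name": "move_arm", "arguments": {"plan": [-0.03,0,-0.02,0,0,0,-0.03,0,-0.04,0,0,0,-0.03,0,-0.05,0,0,0,-0.03,0,-0.06,0,0,0,-0.03,0,-0.06,0,0,0]}}

```text
time_s: 5.75
eef_pos: [0.6309, 0.139, 0.0256]
eef_rot: [0.0, 0.69, 0.724, 0.0]
wrist_force: [-2.6, -0.4, 1.8]
opening: 0.475
grasp_force: 62.4
```

Request:
{"name": "move_arm", "arguments": {"plan": [0.01,0,-0.01,0,0,0,0.01,0,-0.01,0,0,0]}}

```text
time_s: 6.0
eef_pos: [0.6315, 0.139, 0.0256]
eef_rot: [0.0, 0.69, 0.724, 0.0]
wrist_force: [-4.0, -0.7, 5.9]
opening: 0.471
grasp_force: 62.8
```

Request:
{"name": "move_arm", "arguments": {"plan": [0,0,0,0,0,0,0,0,0,0,0,0,0,0,0,0,0,0,0,0,0,0,0,0], "grip": 70}}

```text
time_s: 6.5
eef_pos: [0.6314, 0.139, 0.0247]
eef_rot: [0.0, 0.69, 0.724, 0.0]
wrist_force: [-0.3, 0.7, 0.9]
opening: 0.816
grasp_force: 0.0
```

Request:
{"name": "move_arm", "arguments": {"plan": [0,0,0.4,0,0,0,0,0,1.2,0,0,0,0,0,2.2,0,0,0,0,0,2.8,0,0,0,0,0,2.8,0,0,0,0,0,2.8,0,0,0]}}

```text
time_s: 7.25
eef_pos: [0.6309, 0.1389, 0.1646]
eef_rot: [-0.0, 0.69, 0.724, -0.0]
wrist_force: [-0.0, 0.0, -0.9]
opening: 0.817
grasp_force: 0.0
```

```bash
python3 - <<'E'
from h import *
p,y,M=tool(); print(p,y,ctrl.get_obs()['q'])
snap('wrist','w3'); snap('top','t3')
im=cv2.imread('pics/w3.png')
a=cv2.imread('pics/t3.png')[170:230,235:315]
cv2.imwrite('pics/c3.png',np.vstack([cv2.resize(im,(533,400)),cv2.resize(cv2.resize(a,None,fx=3.3,fy=3.3,interpolation=2),(533,198))]))
E
```

```text
[0.63087408 0.138947   0.16458574] 2.692316647133004 [ 3.34090429e-02  3.96569364e-01  1.47504180e+00 -1.15306949e-05
  1.27047465e+00 -1.35773344e-02]
```

View pics/w3.png

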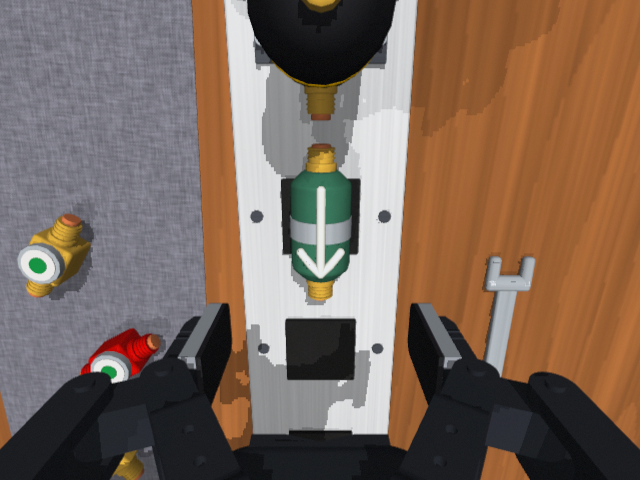

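The drier stands on the pad with its arrow downstream. Its tips are at (321,146) and (319,298), and its pad spans (282..360, 180) to (284..358, 253). The middle pad is at (286..354, 320) to (287..355, 380).

```bash
python3 - <<'E'
from h import *
A=ray('w3',321,146,.044);B=ray('w3',319.5,298,.044);d=B-A;print('drier',(A+B)/2,np.linalg.norm(d),np.degrees(np.arctan2(d[1],d[0])))
q=[ray('w3',*c,.017) for c in((282,180),(360,180),(283,253),(357.5,253))];print('pad1',np.mean(q,0))
q=[ray('w3',*c,.017) for c in((285.5,319.5),(354,319.5),(286.5,380),(355.5,380))];print('pad2',np.mean(q,0))
for a in [((285.5,319.5),(354,319.5)),((282,180),(360,180))]:
    e=ray('w3',*a[1],.017)-ray('w3',*a[0],.017);print(np.linalg.norm(e),np.degrees(np.arctan2(e[1],e[0])))
A=ray('w3',69,217,.018);B=ray('w3',36,293,.018);print('sg',(A+B)/2,ray('w3',38,266,.036))
E
```

```text
drier [0.6318  0.14005 0.044  ] 0.11157907509923176 -87.84279322198678
pad1 [0.632175 0.1394   0.017   ]
pad2 [0.6376   0.019875 0.017   ]
0.057767897659513255 2.7782050574966024
0.05846238106680227 2.6470637698719632
sg [0.42    0.09795 0.018  ] [0.4211 0.097  0.036 ]
```

Request:
{"name": "move_arm", "arguments": {"plan": [-1.2,-0.81,0,0,0,-0.18,-2.4,-0.81,0,0,0,-0.36,-3.5,-0.81,-0.2,0,0,-0.54,-4.2,-0.81,-0.5,0,0,-0.571,-4.2,-0.81,-0.5,0,0,-0.571,-4.2,-0.81,-0.5,0,0,-0.571,-4.2,-0.81,-0.5,0,0,-0.571], "grip": 55}}

```text
time_s: 8.22
eef_pos: [0.4228, 0.0983, 0.1402]
eef_rot: [0.0, 0.866, 0.5, 0.0]
wrist_force: [0.5, 0.7, -0.3]
opening: 0.647
grasp_force: 0.0
```

```bash
python3 - <<'E'
from h import *
p,y,M=tool(); print(p,y,ctrl.get_obs()['q'])
snap('wrist','w4')
E
```

```text
[0.42276488 0.09833808 0.1402163 ] -30.01833808904899 [-4.62970964e-02 -3.32487452e-02  2.03414946e+00 -5.15634619e-06
  1.13963288e+00  4.77623664e-01]
```

View pics/w4.png

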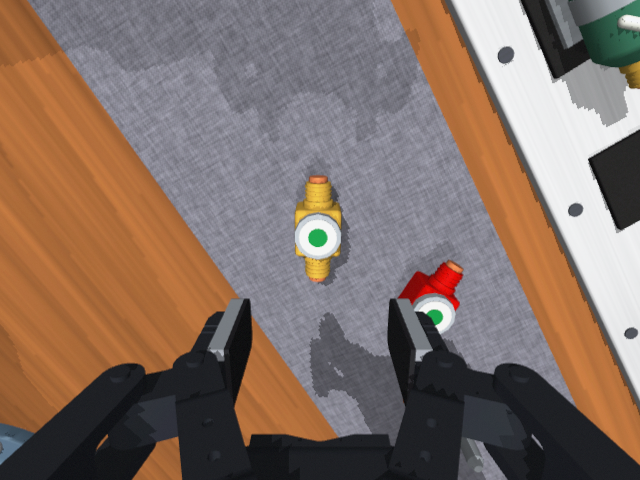

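The sight glass is aligned with the tool, with tips at (318,177) and (318,282) and the window at (318,238). The red look-alike, near (430,300), is clear of the descent.

```bash
python3 - <<'E'
from h import *
p,y,M=tool()
A=ray('w4',318,177,.018);B=ray('w4',318,282,.018);C=ray('w4',318,238,.036);d=B-A
print('sg',(A+B)/2,C,np.linalg.norm(d),np.degrees(np.arctan2(d[1],d[0])))
for P in ((A+B)/2,C): print('in tool',M.T@(P-p))
for u,v in((455,267),(415,300),(405,283)): print('red in tool',M.T@(ray('w4',u,v,.018)-p))
E
```

```text
sg [0.42095 0.09615 0.018  ] [0.4216 0.0973 0.036 ] 0.07828013796615334 -120.1352600633941
in tool [-0.00276706 -0.00041188  0.12214494]
in tool [-0.00143971 -0.00041172  0.10414541]
red in tool [-0.02999758  0.1002693   0.12220644]
red in tool [-0.05700809  0.07291311  0.12217743]
red in tool [-0.04287181  0.0643981   0.12217646]
```

Request:
{"name": "move_arm", "arguments": {"plan": [-0.02,-0.035,-0.8,0,0,0,-0.02,-0.035,-1.6,0,0,0,-0.02,-0.035,-2.3,0,0,0,-0.02,-0.035,-2.7,0,0,0,-0.02,-0.035,-2.7,0,0,0,-0.02,-0.035,-2.7,0,0,0]}}

```text
time_s: 9.02
eef_pos: [0.4214, 0.0967, 0.0055]
eef_rot: [0.0, 0.866, 0.5, 0.0]
wrist_force: [-0.6, -1.0, 0.4]
opening: 0.641
grasp_force: 0.0
```

Request:
{"name": "move_arm", "arguments": {"plan": [0,0,0,0,0,0,0,0,0,0,0,0,0,0,0,0,0,0,0,0,0,0,0,0,0,0,0,0,0,0], "grip": 15}}

```text
time_s: 9.65
eef_pos: [0.4216, 0.0967, 0.006]
eef_rot: [0.001, 0.866, 0.5, 0.001]
wrist_force: [-0.7, -0.1, 6.4]
opening: 0.365
grasp_force: 60.2
```

Request:
{"name": "move_arm", "arguments": {"plan": [0,0,0.8,0,0,0,0.3,-0.5,1.8,0,0,0.18,1.2,-1.2,2.2,0,0,0.36,2.3,-1.53,2.2,0,0,0.54,3.4,-1.53,2.2,0,0,0.571,4.31,-1.53,2.2,0,0,0.571,4.31,-1.53,2.2,0,0,0.571,4.31,-1.53,2.2,0,0,0.571]}}

```text
time_s: 10.65
eef_pos: [0.6348, 0.0204, 0.114]
eef_rot: [-0.001, 0.69, 0.724, -0.001]
wrist_force: [-0.0, 0.0, -2.5]
opening: 0.364
grasp_force: 60.6
```

```bash
python3 - <<'E'
from h import *
p,y,M=tool(); print(p,y)
snap('wrist','w5')
E
```

```text
[0.63477719 0.02044433 0.11404349] 2.7020132286755114
```

View pics/w5.png

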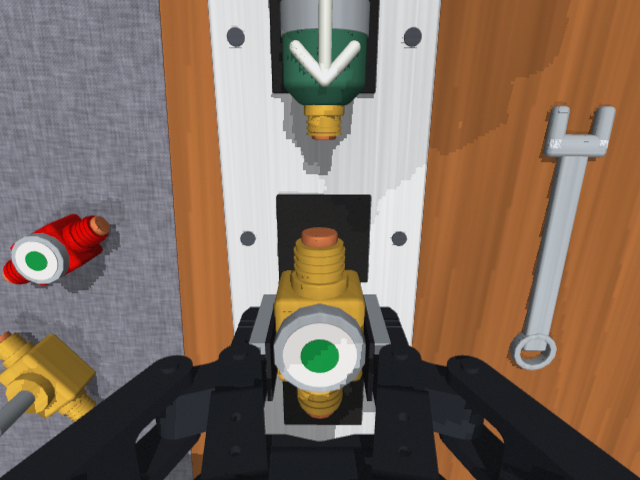

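The sight glass is held level over the middle pad. The pad corners are (276,195), (370,195), (284,424) and (361,424), the sight glass tip is (320,237) and its window centre is (320,356).

```bash
python3 - <<'E'
from h import *
q=[ray('w5',*c,.017) for c in((276,195),(370,195),(284,424),(361,424))];print(q,np.mean(q,0))
t=ray('w5',320,237,.126);print(t,t+.038*np.array([.047,-.9989,0]),ray('w5',320,356,.144))
A=ray('w5',72,238,.018);print(A)
E
```

```text
[array([0.6066, 0.0481, 0.017 ]), array([0.6654, 0.0509, 0.017 ]), array([ 0.6148, -0.131 ,  0.017 ]), array([ 0.674 , -0.1281,  0.017 ])] [ 0.6402   -0.040025  0.017   ]
[0.6339 0.0575 0.126 ] [0.635686  0.0195418 0.126    ] [0.6356 0.021  0.144 ]
[0.475  0.0138 0.018 ]
```

Request:
{"name": "move_arm", "arguments": {"plan": [0.01,-0.015,-0.6,0,0,0,0.01,-0.015,-1.2,0,0,0,0.01,-0.015,-1.6,0,0,0,0.01,-0.015,-1.74,0,0,0,0.01,-0.015,-1.76,0,0,0,0.01,-0.015,-1.76,0,0,0]}}

```text
time_s: 11.45
eef_pos: [0.6372, 0.0193, 0.028]
eef_rot: [0.001, 0.69, 0.724, 0.001]
wrist_force: [0.2, 0.2, -2.8]
opening: 0.363
grasp_force: 60.7
```

Request:
{"name": "move_arm", "arguments": {"plan": [0,0.01,-0.03,0,0,0,0,0.01,-0.06,0,0,0,0,0.01,-0.08,0,0,0,0,0.01,-0.08,0,0,0]}}

```text
time_s: 11.95
eef_pos: [0.6365, 0.02, 0.0231]
eef_rot: [0.0, 0.69, 0.724, 0.0]
wrist_force: [-1.8, -0.2, 1.2]
opening: 0.362
grasp_force: 60.8
```

Request:
{"name": "move_arm", "arguments": {"plan": [0.01,0,-0.01,0,0,0,0.01,0,-0.01,0,0,0]}}

```text
time_s: 12.2
eef_pos: [0.6368, 0.02, 0.0231]
eef_rot: [-0.0, 0.69, 0.724, -0.0]
wrist_force: [-3.7, -0.3, 5.7]
opening: 0.362
grasp_force: 61.7
```

Request:
{"name": "move_arm", "arguments": {"plan": [0,0,0,0,0,0,0,0,0,0,0,0,0,0,0,0,0,0], "grip": 60}}

```text
time_s: 12.58
eef_pos: [0.6369, 0.02, 0.0222]
eef_rot: [0.0, 0.69, 0.724, 0.0]
wrist_force: [1.1, 0.7, 0.3]
opening: 0.701
grasp_force: 0.0
```

Request:
{"name": "move_arm", "arguments": {"plan": [0,0,0.4,0,0,0,0,0,1.2,0,0,0,0,0,2.2,0,0,0,0,0,2.8,0,0,0,0,0,2.8,0,0,0,0,0,2.8,0,0,0]}}

```text
time_s: 13.32
eef_pos: [0.6364, 0.02, 0.1621]
eef_rot: [-0.0, 0.69, 0.724, -0.0]
wrist_force: [-0.2, 0.0, -0.1]
opening: 0.702
grasp_force: 0.0
```

```bash
python3 - <<'E'
from h import *
p,y,M=tool(); print(p,y)
snap('wrist','w6')
E
```

```text
[0.63636276 0.02004725 0.16205789] 2.6918129658992926
```

View pics/w6.png

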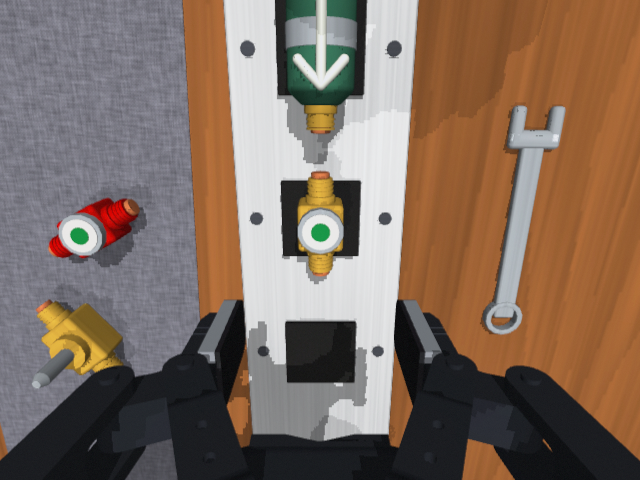

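The sight glass stands centred, with tips at (320,172) and (320,274) on the pad (281..360,181) to (283..358,255). Pad 3 is at (285.5..355,321) to (286..355.5,382). The valve is visible at the lower left.

```bash
python3 - <<'E'
from h import *
A=ray('w6',320,172.5,.035);B=ray('w6',320,274,.035);print('sg',(A+B)/2,ray('w6',320.5,232.5,.053))
q=[ray('w6',*c,.017) for c in((281,181),(360,181),(283,255),(358,255))];print('pad2',np.mean(q,0))
q=[ray('w6',*c,.017) for c in((285.5,321),(355,321),(286.5,382),(355.5,382))];print('pad3',np.mean(q,0))
print('valve stem tip',ray('w6',40,382,.072))
E
```

```text
sg [0.6372 0.0203 0.035 ] [0.6375 0.0206 0.053 ]
pad2 [0.6376   0.019975 0.017   ]
pad3 [ 0.6433  -0.09905  0.017  ]
valve stem tip [ 0.4412 -0.0952  0.072 ]
```

Request:
{"name": "move_arm", "arguments": {"plan": [-1.0,-0.6,0,0,0,0.18,-2.0,-1.2,0,0,0,0.36,-3.0,-1.75,0,0,0,0.54,-3.94,-2.29,-0.2,0,0,0.635,-3.94,-2.29,-0.2,0,0,0.635,-3.94,-2.29,-0.2,0,0,0.635,-3.94,-2.29,-0.2,0,0,0.635]}}

```text
time_s: 14.25
eef_pos: [0.4407, -0.0942, 0.1523]
eef_rot: [0.0, 0.43, 0.903, 0.0]
wrist_force: [-0.2, 0.3, -0.8]
opening: 0.704
grasp_force: 0.0
```

```bash
python3 - <<'E'
from h import *
p,y,M=tool(); print(p,y)
snap('wrist','w7')
E
```

```text
[ 0.44069441 -0.09423432  0.15229279] 39.10606497393351
```

View pics/w7.png

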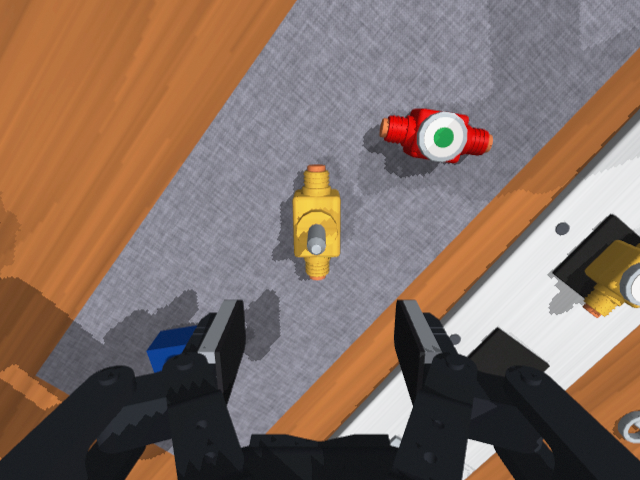

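The valve is aligned between the fingers, with tips at (316.5,166) and (317.5,278) and the stem tip at (316,250).

```bash
python3 - <<'E'
from h import *
p,y,M=tool()
A=ray('w7',316.5,166.5,.018);B=ray('w7',317.5,278,.018);d=B-A
for P in ((A+B)/2,ray('w7',316,250,.073)): print(P,M.T@(P-p))
print(np.linalg.norm(d),np.degrees(np.arctan2(d[1],d[0])))
E
```

```text
[ 0.4408 -0.0965  0.018 ] [-0.0018248  -0.00140657  0.13434545]
[ 0.4404 -0.0965  0.073 ] [-0.00157862 -0.00170777  0.07934537]
0.08596580715610135 -50.56990972523359
```

Request:
{"name": "move_arm", "arguments": {"plan": [0,-0.04,-0.8,0,0,0,0,-0.04,-1.6,0,0,0,0,-0.04,-2.3,0,0,0,0,-0.04,-2.7,0,0,0,0,-0.04,-2.9,0,0,0,0,-0.04,-2.9,0,0,0]}}

```text
time_s: 15.05
eef_pos: [0.4399, -0.0962, 0.0069]
eef_rot: [-0.001, 0.43, 0.903, 0.0]
wrist_force: [-0.2, -0.3, -0.2]
opening: 0.708
grasp_force: 0.0
```

Request:
{"name": "move_arm", "arguments": {"plan": [0,0,0,0,0,0,0,0,0,0,0,0,0,0,0,0,0,0,0,0,0,0,0,0,0,0,0,0,0,0], "grip": 15}}

```text
time_s: 15.68
eef_pos: [0.4409, -0.097, 0.0084]
eef_rot: [0.001, 0.43, 0.903, 0.0]
wrist_force: [1.1, 1.4, 7.0]
opening: 0.387
grasp_force: 61.0
```

Request:
{"name": "move_arm", "arguments": {"plan": [0,0,0.8,0,0,0,0.5,0,1.8,0,0,-0.18,1.4,0,2.2,0,0,-0.36,2.4,-0.04,2.2,0,0,-0.54,3.4,-0.04,2.2,0,0,-0.635,4.04,-0.04,2.2,0,0,-0.635,4.04,-0.04,2.2,0,0,-0.635,4.04,-0.04,2.2,0,0,-0.635]}}

```text
time_s: 16.68
eef_pos: [0.6405, -0.0982, 0.1164]
eef_rot: [-0.001, 0.69, 0.724, -0.001]
wrist_force: [-1.1, 0.4, -2.9]
opening: 0.385
grasp_force: 61.1
```

```bash
python3 - <<'E'
from h import *
p,y,M=tool(); print(p,y)
snap('wrist','w8')
E
```

```text
[ 0.64051908 -0.09820916  0.11636736] 2.7012734026158003
```

View pics/w8.png

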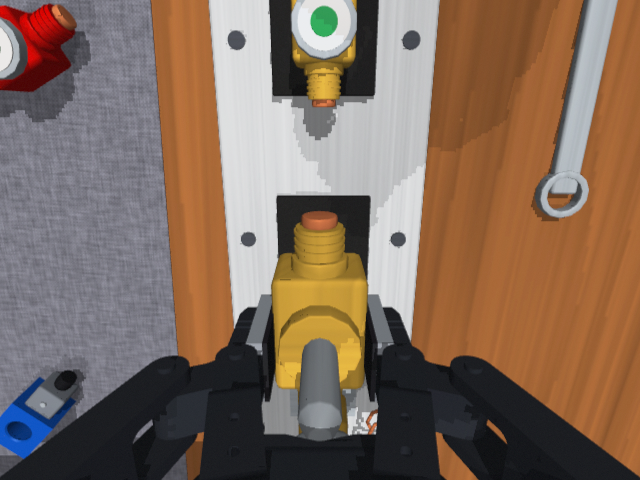

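The valve is held upright over pad 3. The pad's upstream corners are (276,196) and (370,196), the valve's pipe tip is (320,219), and the coil is at the lower left (20,432).

```bash
python3 - <<'E'
from h import *
A=ray('w8',276,196,.017);B=ray('w8',370,196,.017);u=np.array([.047,-.9989,0]);print('pad3',(A+B)/2+.03*u)
t=ray('w8',320,219.5,.1164+.018-.0075);print('valve',t+.043*u)
E
```

```text
pad3 [ 0.64321  -0.100267  0.017   ]
valve [ 0.641421  -0.0980527  0.1269   ]
```

Request:
{"name": "move_arm", "arguments": {"plan": [0,-0.03,-0.6,0,0,0,0,-0.03,-1.2,0,0,0,0,-0.03,-1.56,0,0,0,0,-0.03,-1.7,0,0,0,0,-0.03,-1.72,0,0,0,0,-0.03,-1.72,0,0,0]}}

```text
time_s: 17.48
eef_pos: [0.6427, -0.1003, 0.0325]
eef_rot: [0.001, 0.69, 0.724, 0.0]
wrist_force: [-0.4, 0.2, -2.2]
opening: 0.385
grasp_force: 61.0
```

Request:
{"name": "move_arm", "arguments": {"plan": [0,0,-0.03,0,0,0,0,0,-0.05,0,0,0,0,0,-0.06,0,0,0,0,0,-0.06,0,0,0]}}

```text
time_s: 17.98
eef_pos: [0.6418, -0.1, 0.0282]
eef_rot: [-0.0, 0.69, 0.724, -0.0]
wrist_force: [-0.4, 0.1, -3.5]
opening: 0.382
grasp_force: 61.0
```

Request:
{"name": "move_arm", "arguments": {"plan": [0.02,0,-0.03,0,0,0,0.02,0,-0.05,0,0,0,0.02,0,-0.06,0,0,0,0.02,0,-0.06,0,0,0]}}

```text
time_s: 18.48
eef_pos: [0.6429, -0.1, 0.0255]
eef_rot: [0.0, 0.69, 0.724, 0.0]
wrist_force: [-1.5, -0.0, 1.1]
opening: 0.387
grasp_force: 61.5
```

Request:
{"name": "move_arm", "arguments": {"plan": [0.01,0,-0.01,0,0,0,0.01,0,-0.01,0,0,0]}}

```text
time_s: 18.73
eef_pos: [0.6434, -0.1001, 0.0255]
eef_rot: [0.0, 0.69, 0.724, -0.0]
wrist_force: [-3.9, 1.5, 4.8]
opening: 0.385
grasp_force: 62.0
```

Request:
{"name": "move_arm", "arguments": {"plan": [0,0,0,0,0,0,0,0,0,0,0,0,0,0,0,0,0,0], "grip": 60}}

```text
time_s: 19.1
eef_pos: [0.6434, -0.1001, 0.0247]
eef_rot: [0.0, 0.69, 0.724, 0.0]
wrist_force: [1.1, 0.6, -0.9]
opening: 0.705
grasp_force: 0.0
```

Request:
{"name": "move_arm", "arguments": {"plan": [0,0,0.4,0,0,0,0,0,1.2,0,0,0,0,0,2.2,0,0,0,0,0,2.9,0,0,0,0,0,2.9,0,0,0,0,0,2.9,0,0,0]}}

```text
time_s: 19.85
eef_pos: [0.6431, -0.0999, 0.1702]
eef_rot: [0.0, 0.69, 0.724, 0.0]
wrist_force: [-0.1, -0.5, 1.0]
opening: 0.702
grasp_force: 0.0
```

```bash
python3 - <<'E'
from h import *
p,y,M=tool(); print(p,y)
snap('wrist','w9')
E
```

```text
[ 0.64313167 -0.09992944  0.17015963] 2.696037721960785
```

View pics/w9.png

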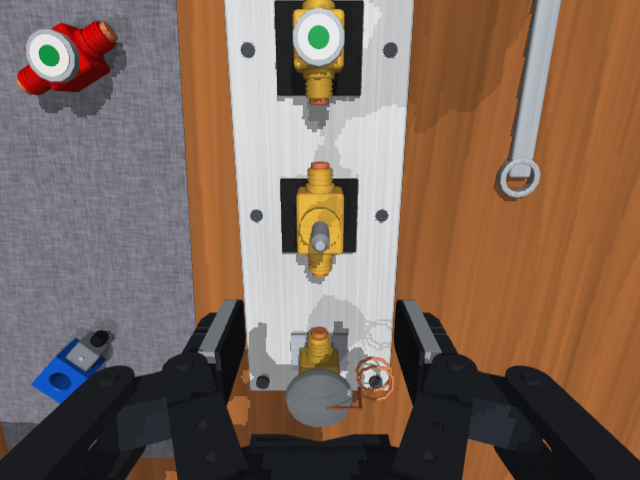

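The valve is centred on pad 3, with tips at (320,162) and (320.5,275) and the stem tip at (320,244). The pad spans (281..358,179) to (283..357,254). The coil hole is at (61,381).

```bash
python3 - <<'E'
from h import *
A=ray('w9',320,162.5,.035);B=ray('w9',320.5,275,.035);print('valve',(A+B)/2,'stem',ray('w9',320,244,.090))
q=[ray('w9',*c,.017) for c in((280.5,179),(358,179),(282,253.5),(356.5,253.5))];print('pad3',np.mean(q,0))
C=ray('w9',61,381,.03);D=ray('w9',100,338,.018);print('coil',C,D)
p,y,M=tool(); print(p)
E
```

```text
valve [ 0.6442 -0.099   0.035 ] stem [ 0.6439 -0.0976  0.09  ]
pad3 [ 0.643525 -0.1009    0.017   ]
coil [ 0.4254 -0.2553  0.03  ] [ 0.4575 -0.2183  0.018 ]
[ 0.64260564 -0.09978788  0.169091  ]
```

Request:
{"name": "move_arm", "arguments": {"plan": [-1.0,-0.7,0,0,0,-0.18,-2.0,-1.4,0,0,0,-0.36,-3.0,-2.1,0,0,0,-0.54,-4.0,-2.8,-0.3,0,0,-0.707,-4.37,-3.11,-0.6,0,0,-0.707,-4.37,-3.11,-0.6,0,0,-0.707,-4.37,-3.11,-0.6,0,0,-0.707,-4.37,-3.11,-0.6,0,0,-0.707]}}

```text
time_s: 20.9
eef_pos: [0.4258, -0.255, 0.1401]
eef_rot: [0.0, 0.898, 0.441, 0.0]
wrist_force: [0.1, -0.6, -0.3]
opening: 0.702
grasp_force: 0.0
```

```bash
python3 - <<'E'
from h import *
p,y,M=tool(); print(p,y)
im=snap('wrist','w10')['pixels'].astype(int)
m=((im[...,2]>im[...,0]*1.6+20)&(im[...,2]>70)).astype(np.uint8); m[:, :100]=0
n,l,s,c=cv2.connectedComponentsWithStats(m)
i=1+np.argmax(s[1:,4]); print(s[i],c[i])
cnt=max(cv2.findContours((l==i).astype(np.uint8),cv2.RETR_CCOMP,2)[0],key=cv2.contourArea); print(cv2.minAreaRect(cnt))
cs,h=cv2.findContours((l==i).astype(np.uint8),cv2.RETR_CCOMP,2)
for k,cc in enumerate(cs):
    if cv2.contourArea(cc)>30: print(h[0][k][3],cv2.boundingRect(cc),cv2.minEnclosingCircle(cc))
im=cv2.imread('pics/w10.png')[130:330,220:420]; cv2.imwrite('pics/c10.png',cv2.resize(im,None,fx=3,fy=3,interpolation=2))
E
```

```text
[ 0.42581379 -0.25502336  0.14009199] -37.72742122269032
[ 292  197   54   68 2816] [318.07848011 232.64417614]
((318.3507995605469, 230.33425903320312), (51.08718490600586, 64.96271514892578), 3.012787342071533)
-1 (292, 197, 54, 68) ((318.5, 230.5), 39.805877685546875)
0 (307, 222, 23, 14) ((318.0, 228.0), 11.04546070098877)
```

```bash
python3 - <<'E'
from h import *
p,y,M=tool()
for u,v in((318.5,229),(318.5,232)): P=ray('w10',u,v,.03);print(P,M.T@(P-p))
E
```

```text
[ 0.4275 -0.2525  0.03  ] [ 0.00302303 -0.00025335  0.11010646]
[ 0.4262 -0.2542  0.03  ] [ 0.00088297 -0.00024158  0.11010629]
```

View pics/c10.png

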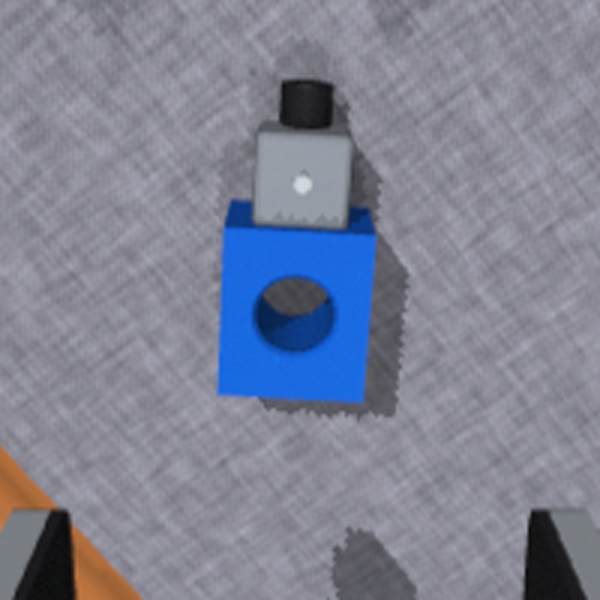

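The crop shows the hole rim centred at crop (295,313), which is px (318.2,234.2), under the tool within 1 mm. The coil is turned about 3° relative to the fingers.

Request:
{"name": "move_arm", "arguments": {"plan": [-0.01,-0.01,-0.8,0,0,-0.05,-0.01,-0.01,-1.6,0,0,-0.05,-0.01,-0.01,-2.3,0,0,-0.05,-0.01,-0.01,-2.7,0,0,-0.05,-0.01,-0.01,-2.7,0,0,-0.05,-0.01,-0.01,-2.7,0,0,-0.05]}}

```text
time_s: 21.7
eef_pos: [0.4253, -0.2563, 0.0057]
eef_rot: [0.001, 0.909, 0.418, 0.0]
wrist_force: [1.5, -0.5, -0.3]
opening: 0.698
grasp_force: 0.0
```

Request:
{"name": "move_arm", "arguments": {"plan": [0,0,0,0,0,0,0,0,0,0,0,0,0,0,0,0,0,0,0,0,0,0,0,0,0,0,0,0,0,0], "grip": 15}}

```text
time_s: 22.32
eef_pos: [0.4252, -0.2568, 0.0061]
eef_rot: [0.001, 0.909, 0.417, 0.0]
wrist_force: [-0.2, 1.4, 6.7]
opening: 0.386
grasp_force: 60.7
```

Request:
{"name": "move_arm", "arguments": {"plan": [0,0,1.0,0,0,0,0,0.6,2.1,0,0,0.18,0.7,1.4,2.4,0,0,0.36,1.6,2.2,2.4,0,0,0.54,2.6,3.0,2.4,0,0,0.7,3.6,3.15,2.4,0,0,0.757,4.37,3.15,2.4,0,0,0.757,4.37,3.15,2.4,0,0,0.757,4.37,3.15,2.4,0,0,0.757,4.37,3.15,2.4,0,0,0.757]}}

```text
time_s: 23.58
eef_pos: [0.6416, -0.0987, 0.1247]
eef_rot: [-0.0, 0.691, 0.723, -0.0]
wrist_force: [-0.7, -0.2, -2.1]
opening: 0.39
grasp_force: 60.7
```

```bash
python3 - <<'E'
from h import *
p,y,M=tool(); print(p,y)
im=snap('wrist','w11'); snap('top','t11'); snap('scene','s11')
a=cv2.imread('pics/w11.png')[180:480,160:480]
b=cv2.imread('pics/s11.png'); u,v=proj('s11',[.6435,-.0993,.1]); print(u,v); u=int(u);v=int(v); b=b[v-60:v+60,u-64:u+64]
t=cv2.imread('pics/t11.png'); u,v=proj('t11',[.6435,-.0993,.1]); print(u,v); u=int(u);v=int(v); t=t[v-60:v+60,u-64:u+64]
f=lambda x:cv2.resize(x,(400,375),interpolation=2)
r=cv2.resize(a,(480,450),interpolation=2)
cv2.imwrite('pics/c11.png',np.hstack([r,np.vstack([cv2.resize(x,(240,225),interpolation=2) for x in (b,t)])]))
# hole top rim prediction: stem tip, coil hole if centred on TCP
z=p[2]
print('pred hole top rim if at TCP',proj('w11',[p[0],p[1],z-.006+.03]))
E
```

```text
[ 0.64162356 -0.09866515  0.12468404] 2.655292940448453
328.536068923551 259.05763025653215
361.76309767088725 188.17176079586966
pred hole top rim if at TCP [np.float64(317.7135148960102), np.float64(347.19739768819744)]
```

```bash
python3 - <<'E'
from h import *
im=cv2.imread('pics/w11.png').astype(int); b,g,r=im[...,0],im[...,1],im[...,2]
print([im[v,318].tolist() for v in range(290,420,8)])
m=((b>150)&(b>r*2+40)).astype(np.uint8)
n,l,s,c=cv2.connectedComponentsWithStats(m); i=1+np.argmax(s[1:,4]); print(s[i],c[i])
cs,h=cv2.findContours((l==i).astype(np.uint8),cv2.RETR_CCOMP,2)
for k,cc in enumerate(cs):
    if cv2.contourArea(cc)>60: print(h[0][k][3],cv2.boundingRect(cc),cv2.fitEllipse(cc))
    if h[0][k][3]==-1 and cv2.contourArea(cc)>60: print(cv2.approxPolyDP(cc,6,True)[:,0].tolist())
p,y,M=tool()
for v in (340,347,354): print(v, M.T@(ray('w11',318,v,p[2]+.024)-p))
E
```

```text
[[122, 72, 54], [184, 80, 17], [183, 80, 15], [183, 79, 15], [138, 60, 13], [129, 57, 12], [129, 56, 10], [130, 57, 13], [130, 57, 12], [129, 56, 12], [216, 101, 29], [211, 93, 20], [212, 94, 19], [78, 87, 99], [37, 96, 123], [30, 73, 94], [85, 83, 79]]
[ 270  296  100   98 6603] [315.29410874 339.86294109]
-1 (270, 296, 100, 98) ((318.40234375, 323.52825927734375), (96.2330551147461, 155.1773223876953), 14.83211898803711)
[[270, 296], [274, 392], [333, 393], [342, 372], [360, 361], [369, 296]]
0 (292, 321, 54, 46) ((319.0633239746094, 343.7065734863281), (45.11379623413086, 52.859405517578125), 93.35243225097656)
340 [ 0.0032914  -0.00047659 -0.02399774]
347 [ 0.00048977 -0.00050656 -0.02399771]
354 [-0.00241174 -0.00054117 -0.02399768]
```

Request:
{"name": "move_arm", "arguments": {"plan": [0.01,-0.03,-0.25,0,0,0,0.01,-0.03,-0.45,0,0,0,0.01,-0.03,-0.5,0,0,0,0.01,-0.03,-0.5,0,0,0,0.01,-0.03,-0.5,0,0,0]}}

```text
time_s: 24.35
eef_pos: [0.6436, -0.1001, 0.1001]
eef_rot: [0.0, 0.69, 0.724, 0.0]
wrist_force: [0.6, -0.1, -2.4]
opening: 0.387
grasp_force: 60.8
```

Request:
{"name": "move_arm", "arguments": {"plan": [0,0,-0.12,0,0,0,0,0,-0.24,0,0,0,0,0,-0.36,0,0,0,0,0,-0.48,0,0,0,0,0,-0.5,0,0,0]}}

```text
time_s: 24.98
eef_pos: [0.6428, -0.0999, 0.0739]
eef_rot: [-0.001, 0.69, 0.724, -0.0]
wrist_force: [1.1, 0.1, -2.4]
opening: 0.389
grasp_force: 60.8
```

No contact force, so the stem is inside the hole. I'll continue down.

Request:
{"name": "move_arm", "arguments": {"plan": [0.01,0,-0.08,0,0,0,0.01,0,-0.15,0,0,0,0.01,0,-0.19,0,0,0,0.01,0,-0.21,0,0,0,0.01,0,-0.21,0,0,0]}}

```text
time_s: 25.6
eef_pos: [0.6438, -0.1, 0.0643]
eef_rot: [-0.0, 0.69, 0.724, -0.0]
wrist_force: [0.1, 0.0, -2.0]
opening: 0.386
grasp_force: 60.8
```

Request:
{"name": "move_arm", "arguments": {"plan": [0,0,-0.03,0,0,0,0,0,-0.06,0,0,0,0,0,-0.06,0,0,0]}}

```text
time_s: 25.98
eef_pos: [0.6439, -0.1001, 0.0613]
eef_rot: [0.0, 0.69, 0.724, -0.0]
wrist_force: [-0.2, -0.1, -0.7]
opening: 0.388
grasp_force: 60.8
```

Request:
{"name": "move_arm", "arguments": {"plan": [0,0,-0.01,0,0,0,0,0,-0.02,0,0,0,0,0,-0.02,0,0,0]}}

```text
time_s: 26.35
eef_pos: [0.6439, -0.1001, 0.0612]
eef_rot: [0.0, 0.69, 0.724, -0.0]
wrist_force: [-2.8, 0.8, 5.7]
opening: 0.384
grasp_force: 61.7
```

Request:
{"name": "move_arm", "arguments": {"plan": [0,0,0,0,0,0,0,0,0,0,0,0,0,0,0,0,0,0], "grip": 60}}

```text
time_s: 26.72
eef_pos: [0.6438, -0.1, 0.0602]
eef_rot: [-0.0, 0.69, 0.724, 0.0]
wrist_force: [0.1, 0.2, 0.4]
opening: 0.702
grasp_force: 0.0
```

Request:
{"name": "move_arm", "arguments": {"plan": [0,0,0.3,0,0,0,0,0,0.8,0,0,0,0,0,1.6,0,0,0,0,0,2.6,0,0,0,-1.2,0,3.0,0,0,0,-2.4,0,3.0,0,0,0,-3.4,0,3.0,0,0,0,-4.0,0,3.0,0,0,0,-4.0,0,3.0,0,0,0]}}

```text
time_s: 27.85
eef_pos: [0.4428, -0.1, 0.2115]
eef_rot: [0.001, 0.691, 0.723, 0.0]
wrist_force: [0.2, -0.7, -0.4]
opening: 0.702
grasp_force: 0.0
```

```bash
python3 - <<'E'
from h import *
p,y,M=tool(); print(p,y)
snap('top','t12'); snap('scene','s12')
t=cv2.imread('pics/t12.png')[120:320,80:560]; s=cv2.imread('pics/s12.png')[190:340,240:460]
t=cv2.resize(t,(800,333),interpolation=2); s=cv2.resize(s[10:],(374,238),interpolation=2)
k=cv2.resize(cv2.imread('pics/s12.png')[230:310,270:410],(416,238),interpolation=2)
row=np.zeros((238,800,3),np.uint8); row[:,:374]=s; row[:,384:]=k
cv2.imwrite('pics/c12.png',np.vstack([t,row]))
E
```

```text
[ 0.44279752 -0.09999321  0.21145071] 2.638449121457898
```

View pics/c12.png

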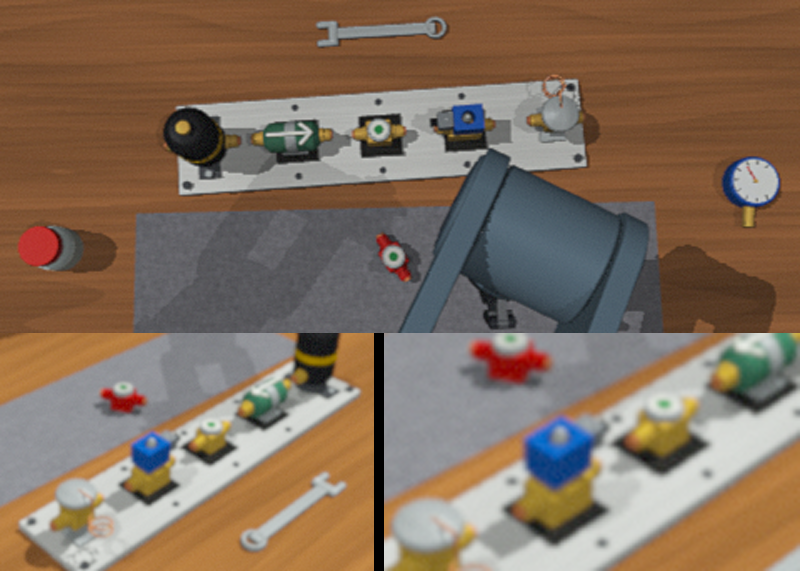

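The final views show all the parts in place. The drier's arrow points right, downstream, at crop (290,135). The sight glass is on the middle pad (380,130), and the valve with the coil seated and the stem tip showing is at (467,118). The wrench, jar and gauge are unmoved and the arm is clear.

```bash
python3 -c "
from bench import ctrl
print(ctrl.hand_in())"
```

```text
the job is handed in; nothing more can be done
None
```

The job is handed in at about 28 s: drier (arrow downstream), sight glass and solenoid valve sit on their pads in flow order, the coil is fully down on the valve's stem, and the wrench, jar and gauge were not touched.

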